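# Tip two parts crates, push the stamped one to the dispatch line

## Robot

A 6-joint arm with a two-finger parallel gripper is mounted at the origin on a cart in front of the work surface, level with it; the furniture and walls round the work are solid. World frame = base frame: x ahead of the robot, y to its left, z up, the work surface at z = 0. Lengths are in mm, angles in rad, forces in N, time in s.
With the tool pointing down it reaches from about 350 to 775 mm from the base axis. Payload 7.3 kg.
Tool frame: the origin (TCP) lies between the finger pads; the fingertips stand 22 mm ahead of it and the grasp point (between the pads) lies 3 mm ahead of it; z points along the fingers, x is the direction in which the jaws open and shut, and the axes are right-handed (so a half turn about z gives the same grasp; the last joint's range is limited). The gripper opens to 92 mm and grips with 3 to 60 N. Pads are 19 mm wide; open, the fingers measure 130 mm over their backs; the gripper's body (75 mm by 190 mm) begins 47 mm behind the grasp point.
Start: joints at [-1.443, 0.342, 1.524, -0, 1.275, -0.146], TCP at [141.977, -505.455, 248.741] pointing down, gripper open.
Joint ranges: [-2.53, 2.53], [-0.77, 2.02], [0.04, 2.7], [-1, 4.14], [0.28, 2.66], [-3.11, 3.11]. Speed limits (rad/s): [2.57, 2.57, 3.14, 3.14, 3.14, 3.14].

## Interface

Orientations are given as [roll, pitch, yaw] about the fixed x, y, z axes, in that order (R = Rz(yaw) Ry(pitch) Rx(roll)).
In Python, from plant import * gives the robot as it stands. The module is installed in compiled form; this text tells all that it offers.
- The arm moves only by the shell command python3 -m handwheel 'ROWS' [OPENING]. ROWS is a JSON object of lists of equal length, an entry for each row: "translation": the shift along the world's x, y, z in units of 15 cm (1.0 is 15 cm), a list of three; "twist": the turn about the world's z in units of 90 degrees (1.0 is 90 degrees). In form: {"translation": [[tx, ty, tz], ...], "twist": [twist, ...]}. A call has exactly 8 rows; each row shifts and turns the pose as measured when the row begins; what a row does not reach is not made up. A row lasts 1/8 s, in which the tool goes at most 62.5 mm and 10.7 degrees, less where a joint would pass 70% of its speed; a pose out of reach is approached as far as the arm can. A call with a number of a shift or a turn outside -1 to 1 is refused whole. A call with a gripper value outside its range is refused whole. OPENING is the closure in counts, from 0 (fully open) to 255 (shut), set as the call begins (- or left out, the last holds). The fingers move at their own pace and stop on an object; the grip force is fixed at half the most. Time passes only in rows, so rows that do not move let the fingers close, or fill a call up. It gives the time, the measured TCP pose, the force and the opening at its end, in the units of the state.
- get_obs(): the state, without advancing time (a new reading comes with each control period).
- capture(name): name is "scene" or "top" or "wrist"; returns a dict with "img" (384x512x3 uint8, red, green, blue), "vertical_fov" (degrees; the focal length in pixels is half the picture's height over the tangent of half this angle, whatever the lens; pixels are square), "cx", "cy" (the principal point, pixels), "distortion" ([k1, k2, p1, p2, k3] as OpenCV has them; the pictures are not rectified), "world_from_camera" (4x4, takes a point from camera to world coordinates). Camera axes: x right, y up, looking along -z (the intrinsics and any distortion apply to the point x, -y, -z); pixel columns grow to the right and rows downward; lengths in mm; the calibration is good to about 2 mm. A picture is of the moment at which its call begins. There is no depth.
- close_job(): hands the job in, once; it reports no verdict.
Trained networks look in the newest picture that a camera, given by its name, has taken for a name from the list of things; names that differ only in an ending like _2 or _b are one class to them, and where a whole thing is asked for, a point or a joint stands for the part that bears it (a point fixed in the world has none). Each returns a list of dicts, best first, with "score" (0 to 1); they miss things now and then, are a little off and sometimes report something else, mostly with a low value. They report only what shows in the picture. A call takes as long as a camera call. They do not tell look-alikes from the thing itself.
- search_frame(camera, label): "position" ([x, y, z] in mm, in the coordinates of the camera as it stood for that picture, good to about 4 mm: the middle of the surface that is visible of it).
- spot_point(camera, label): "position" ([x, y, z] in mm, in the coordinates of the camera as it stood for that picture, good to about 4 mm: a listed point, or the origin of a listed thing).
The state is a dict: "time": time; "joint_positions": joint angles; "dq": joint speeds; "tau": joint torques, N m; "tool_pos": TCP position; "tcp_rot": TCP orientation; "contact_force": force on the tool from outside, world axes, zero at the start; "moment": the same for the moment, N m; "grip_width": finger opening in mm.
Only numpy, scipy, OpenCV 4.12 (cv2) and the standard library are available. Lean on these libraries where they do the work, as an engineer would, in place of code of your own. Each camera call takes 0.05 s, during which the arm holds its last target.

## Task

Two like wooden parts crates stand on the bench, and one of them has a dark ring with a cross stamped on its underside. With the fingers, tip both crates over away from the robot so that each lies on its far wall with its underside facing the robot; then push the stamped crate, as it lies, away from the robot until the dark dispatch line on the bench runs under its middle, and leave it square to that line, its underside parallel to the tape. Only push, do not pinch, lift or carry the crates; leave the other crate lying short of the line and do not disturb the other things.

Things in the scene. Friction and masses are not known exactly. Their poses are not given: they have to be found in the camera images.
- crate_stamped: open-topped slatted wooden crate, empty, 0.32 to 0.52 kg, 85 mm deep (its x), 110 mm wide (its y), 95 mm high; top slats span 53 to 95 mm above the underside. Origin at the centre of its underside, z to the open top; starts upright, x away from the robot within 0.18 rad. A dark ring 54 mm across with a cross is stamped in the middle of its underside, seen only once it is tipped.
- crate_plain: the other crate, the same in every way (85 x 110 x 95 mm, same mass, same origin and axes) but with a bare underside. Both grip the bench well (friction 0.8 to 1.2): pushed away near the top of the near wall a crate tips over its far bottom edge and past about 50 degrees falls onto its far wall; pushed low it slides.
- stamped_mid (a point): the middle of the stamped crate, on its z axis 47.5 mm above its underside
- stamped_far (a point): the middle of the stamped crate's far wall (outer face, 42.5 mm along the crate's x from its middle); it is at bench height when the crate lies tipped over
- plain_mid (a point): the middle of the other crate, on its z axis 47.5 mm above its underside
- plain_far (a point): the middle of the other crate's far wall (outer face); it is at bench height when that crate lies tipped over
- dispatch_line: the dispatch line, a flat dark tape 24 mm wide and 540 mm long stuck across the bench beyond the crates, with a 70 mm tick across each end. Origin at its middle, x points away from the robot across the tape, y along it. Its x is within 0.12 rad of straight ahead, so it can stand askew to the crates. Fixed, nothing to bump into.
- small_jar: bystander close to the right of the right-hand crate: white jar with a dark lid, 46 mm wide, 56 mm high; origin under its middle
- cork_block: bystander at the left: cork block 61 x 101 x 32 mm; origin under its middle
- offcut_oak: bystander at the right: wooden moulding offcut 30 x 120 x 19 mm; origin under its middle
- pack_block_0: bystander beyond the line: wooden block 60 x 60 x 30 mm; origin under its middle
- big_frame: obstacle, fixed: large dark picture frame lying level round the work, 105 mm above the bench. Origin at the middle of its underside; its near bar runs 453 to 486 mm nearer the robot, top 27 mm above the origin (keep the robot's shoulder off it); its side bars run 364 to 396 mm to each side, up to 68 mm high. All crates stand inside it.
- card_core_1: obstacle, fixed: round cardboard tube, 140 mm wide, 114 mm high, standing under the frame's right bar, right of the crates; origin under its middle
Things that resemble listed ones, but are neither listed nor needed, are in the scene too. What is shaped like the crate_stamped but blue is not meant.

How it is judged (in metres and radians):
On the way, in this order (a step that is already met when the one before it is completed fails the run):
1. both crates lie on their far walls, undersides towards the robot, and are at rest (height (world z) of each of stamped_far, plain_far below 0.015 m and angle between crate_stamped's own z axis and vertical between 1.4 and 1.75 rad and angle between crate_plain's own z axis and vertical between 1.4 and 1.75 rad and linear speed of each of crate_stamped, crate_plain below 0.03 m/s and angular speed of each of crate_stamped, crate_plain below 0.3 rad/s), for 0.2 s.
2. the stamped crate, still lying so, has the dispatch line under its middle and is square to it (x of stamped_mid in the frame of dispatch_line between -0.02 and 0.02 m and y of stamped_mid in the frame of dispatch_line between -0.26 and 0.26 m and angle between the z axis of crate_stamped and the x axis of dispatch_line, either way round below 0.12 rad and height (world z) of stamped_far below 0.015 m and angle between crate_stamped's own z axis and vertical between 1.4 and 1.75 rad), for 0.2 s.
At the end, for the whole second after the job is handed in: Both crates lie on their far walls at rest; the middle of the stamped one is within 20 mm of the dispatch line's centre line and between its ends, its underside parallel to the line within 0.12 rad, the middle of the other is more than 35 mm short of it (all of step 2 and height (world z) of plain_far below 0.015 m and angle between crate_plain's own z axis and vertical between 1.4 and 1.75 rad and x of plain_mid in the frame of dispatch_line below -0.035 m and linear speed of each of crate_stamped, crate_plain below 0.03 m/s and angular speed of each of crate_stamped, crate_plain below 0.3 rad/s); the robot touches nothing.
It fails at once if a crate is lifted or carried off the bench ((height (world z) of stamped_mid above 0.088 m or (angle between crate_stamped's own z axis and vertical above 1.45 rad and height (world z) of stamped_mid above 0.065 m)) or (height (world z) of plain_mid above 0.088 m or (angle between crate_plain's own z axis and vertical above 1.45 rad and height (world z) of plain_mid above 0.065 m))).
It fails at once if the other crate is pushed onto the dispatch line (x of plain_mid in the frame of dispatch_line above -0.03 m).
It fails at once if one of the other things is shoved more than 25 mm (distance of any of small_jar, cork_block, offcut_oak, pack_block_0 from where it was at the start of the episode above 0.025 m).
It also fails if it takes over 61 s, if anything falls off the work surface, if the arm or the gripper's body presses on something with over 40 N, if the wrist force passes 120 N, or if a joint passes its speed limit or range.

## Working session

There is one attempt and no reset: what is moved stays moved. The work goes in short steps, Python scripts to look and compute and a shell command to move; the robot and the scene stay as the last step left them, time stands still between calls to the robot, and variables do not carry over. Pictures are saved under pics/ and viewed, and the job is handed in when it is done.

```bash
mkdir -p pics
cat > h.py <<'E'
from plant import *
import numpy as np, cv2
def cap(name,fn=None):
    c=capture(name)
    if fn: cv2.imwrite('pics/'+fn+'.png',cv2.cvtColor(c['img'],cv2.COLOR_RGB2BGR))
    return c
def K(c):
    f=c['img'].shape[0]/2/np.tan(np.radians(c['vertical_fov'])/2)
    return np.array([[f,0,c['cx']],[0,f,c['cy']],[0,0,1]])
def px2w(c,uv,z):
    uv=np.array(uv,float).reshape(-1,1,2)
    n=cv2.undistortPoints(uv,K(c),np.array(c['distortion'])).reshape(-1,2)
    T=np.array(c['world_from_camera']);o=T[:3,3]
    d=np.c_[n[:,0],-n[:,1],-np.ones(len(n))]@T[:3,:3].T
    return o+d*((z-o[2])/d[:,2])[:,None]
def w2px(c,P):
    T=np.array(c['world_from_camera']);P=np.atleast_2d(np.array(P,float))
    q=(P-T[:3,3])@T[:3,:3]; q=q*[1,-1,-1]
    return cv2.projectPoints(q.reshape(-1,1,3),np.zeros(3),np.zeros(3),K(c),np.array(c['distortion']))[0].reshape(-1,2)
def c2w(c,p):
    T=np.array(c['world_from_camera']);return T[:3,:3]@np.array(p)+T[:3,3]
E
python3 - <<'E'
from h import *
print(get_obs())
for n in ['scene','top','wrist']:
    c=cap(n,n+'0')
    print(n,np.round(c['world_from_camera'],3).tolist())
    if n=='wrist': continue
    for l in ['crate_stamped','crate_plain','dispatch_line','small_jar','card_core_1','pack_block_0','cork_block','offcut_oak','big_frame']:
        for s in spot_point(n,l): 
            p=c2w(c,s['position']);print(n,l,round(s['score'],2),np.round(p),np.round(w2px(c,p)[0]))
E
```

```text
{'time': 0.0, 'joint_positions': array([-1.44303028e+00,  3.42715054e-01,  1.52499823e+00,  9.36130388e-06,
        1.27538115e+00, -1.45952341e-01]), 'dq': array([-1.34634155e-03, -2.32386384e-05,  2.55237553e-04,  1.62107709e-03,
        9.98626414e-04,  4.78445011e-05]), 'tau': array([ 1.17280113e-03, -4.31239522e+01, -2.44218636e+01,  7.18871481e-02,
        5.60763048e-02, -1.26902819e-04]), 'tool_pos': array([ 141.91617017, -505.08090099,  248.05546593]), 'tcp_rot': array([-3.14136539e+00,  1.48451672e-03, -1.29708050e+00]), 'contact_force': array([ 0.72530374, -0.91950979,  0.36142172]), 'moment': array([ 0.02431264, -0.02717614, -0.00906566]), 'grip_width': 91.50788837368303}
scene [[-0.799, 0.271, -0.538, -188.31], [-0.601, -0.323, 0.731, 1081.051], [0.024, 0.907, 0.421, 669.686], [0.0, 0.0, 0.0, 1.0]]
scene crate_stamped 0.81 [489.  43.   0.] [278. 218.]
scene crate_stamped 0.79 [334. 342.  -5.] [262. 281.]
scene crate_stamped 0.67 [754. 268.  -6.] [171. 221.]
scene crate_plain 0.61 [495. 240.  -1.] [238. 243.]
scene dispatch_line 0.57 [665. 147.   2.] [216. 213.]
scene sma
[... 471 characters left out ...]
, 1.0]]
top crate_stamped 0.79 [484.  39.   0.] [285. 223.]
top crate_stamped 0.76 [753. 269.   3.] [206. 129.]
top crate_stamped 0.57 [489.  40.  48.] [286. 220.]
top crate_stamped 0.56 [667. 148.   1.] [247. 159.]
top crate_plain 0.78 [494. 241.  -2.] [212. 218.]
top dispatch_line 0.64 [666. 148.  -2.] [247. 159.]
top small_jar 0.79 [ 530. -101.    3.] [335. 207.]
top card_core_1 0.71 [ 399. -204.   -2.] [372. 255.]
top pack_block_0 0.62 [774. 136.   1.] [252. 123.]
top cork_block 0.97 [579. 424.   2.] [149. 187.]
top offcut_oak 0.86 [ 650. -177.   -3.] [360. 167.]
wrist [[0.271, 0.919, 0.287, 220.335], [-0.963, 0.259, 0.081, -483.483], [-0.0, -0.298, 0.955, 384.087], [0.0, 0.0, 0.0, 1.0]]
```

Run:
```python
import cv2
for n in ['top','scene']:
    i=cv2.imread(f'pics/{n}0.png'); 
    x0,y0,x1,y1=(110,90,410,300) if n=='top' else (120,130,400,340)
    cv2.imwrite(f'pics/{n}0z.png',cv2.resize(i[y0:y1,x0:x1],None,fx=2.6,fy=2.6,interpolation=cv2.INTER_CUBIC))
```

```text
(no output)
```

View pics/top0.png

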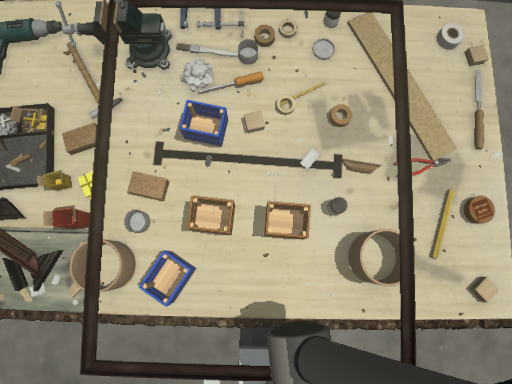

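View pics/scene0.png

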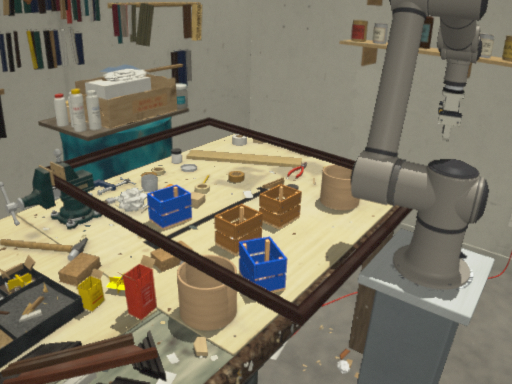

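View pics/top0z.png

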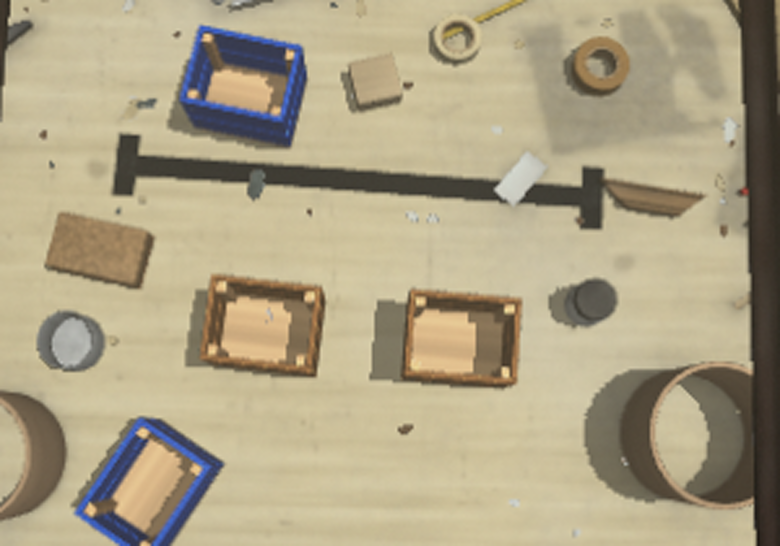

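View pics/scene0z.png

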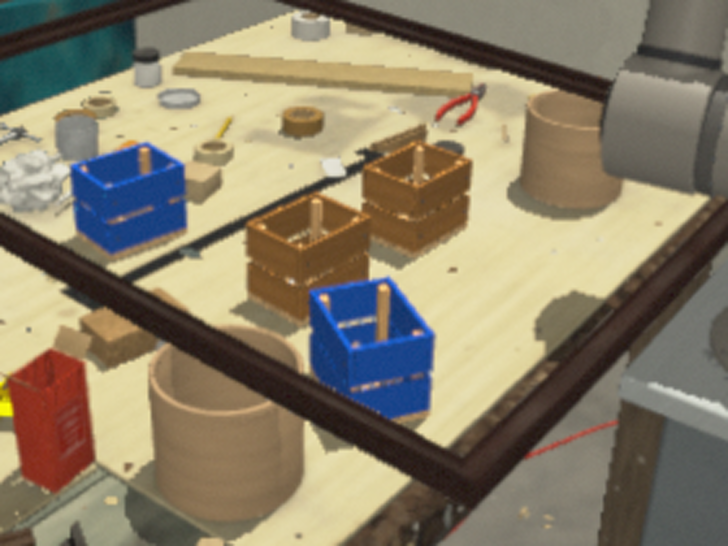

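The top view shows the two wooden crates at about (212,216) and (287,220). The line runs from (158,153) to (338,166), and the jar is at (337,206). The blue crates are decoys. Next I measure the crate and line yaws from the corners.

Run:
```python
from h import *
c=cap('top')
def z(p): return np.array(p)/2.6+[110,90]
for nm,q in dict(L=[(213,275),(325,287),(317,376),(202,364)],R=[(410,290),(521,299),(517,385),(404,379)]).items():
    w=px2w(c,z(q),95); print(nm,np.round(w[:,:2]).tolist(),np.round(w.mean(0)))
    d=w[[0,3]].mean(0)-w[[1,2]].mean(0); e=w[:2].mean(0)-w[2:].mean(0)
    print(' width',np.linalg.norm(d),'yaw',np.arctan2(-d[0],d[1]),'depth',np.linalg.norm(e),'yaw',np.arctan2(e[1],e[0]))
w=px2w(c,z([(126,165),(593,198)]),0);d=w[0]-w[1];print('line',np.round(w),np.linalg.norm(d),w.mean(0),np.arctan2(-d[0],d[1]))
```

```text
L [[541.0, 286.0], [531.0, 175.0], [444.0, 180.0], [453.0, 292.0]] [492. 233.  95.]
 width 111.72897546086661 yaw -0.0848778051527022 depth 87.64723477038054 yaw -0.06895511469664309
R [[530.0, 91.0], [523.0, -18.0], [439.0, -14.0], [443.0, 96.0]] [484.  39.  95.]
 width 109.53251383054639 yaw -0.04854652844746569 depth 85.76795680018472 yaw -0.0525937416949196
line [[ 677.  403.    0.]
 [ 650. -113.    0.]] 517.3168990975806 [663.8405355  145.16992475   0.        ] -0.052308712211165544
```

```bash
python3 -m handwheel '{"translation": [[0.35,0.2,0.0],[0.35,0.2,0.0],[0.35,0.2,0.0],[0.35,0.2,0.0],[0.05,0.4,0],[0.05,0.4,0],[0.05,0.4,0],[0.05,0.4,0]], "twist": [-0.05,-0.05,-0.05,-0.05,0,0,0,0]}' 89
```

```text
time: 2.1
tool_pos: [387.1, -138.5, 248.0]
tcp_rot: [-3.139, -0.002, -1.631]
contact_force: [1.0, 0.2, -0.0]
grip_width: 59.6
```

```bash
python3 -m handwheel '{"translation": [[0.03,0.3,0],[0.03,0.3,0],[0.03,0.3,-0.1],[0.03,0.3,-0.2],[0,0.02,-0.25],[0,0,-0.25],[0,0,-0.19],[0,0,0]], "twist": [0,0,0,0,0,0,0,0]}'
python3 - <<'E'
from h import *
cap('wrist','w1');cap('top','t1')
E
```

```text
time: 3.1
tool_pos: [406.0, 55.2, 98.1]
tcp_rot: [-3.13, -0.002, -1.622]
contact_force: [-0.1, -0.8, 0.3]
grip_width: 59.6
```

View pics/w1.png

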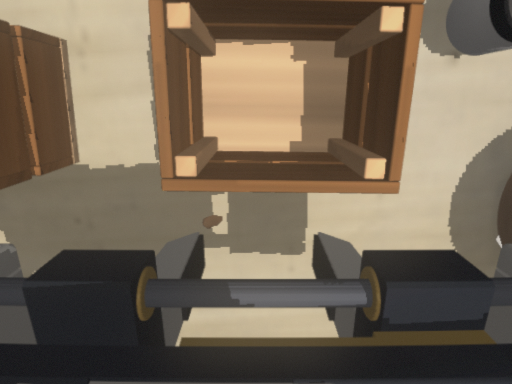

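View pics/t1.png

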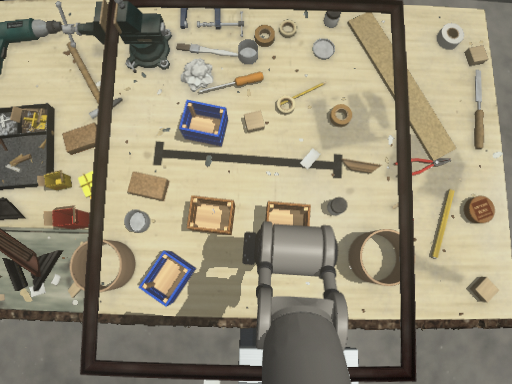

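```bash
python3 -m handwheel '{"translation": [[0.07,-0.06,0.01],[0.07,-0.01,0],[0.07,0,0],[0.07,0,0],[0.07,0,0],[0.06,0,0],[0.06,0,0],[0.06,0,0]], "twist": [0,0,0,0,0,0,0,0]}'
python3 - <<'E'
from h import *
cap('wrist','w2');cap('scene','s2')
E
```

```text
time: 4.2
tool_pos: [488.5, 43.4, 104.5]
tcp_rot: [-3.134, -0.002, -1.624]
contact_force: [-4.5, -0.5, 3.3]
grip_width: 60.0
```

View pics/w2.png

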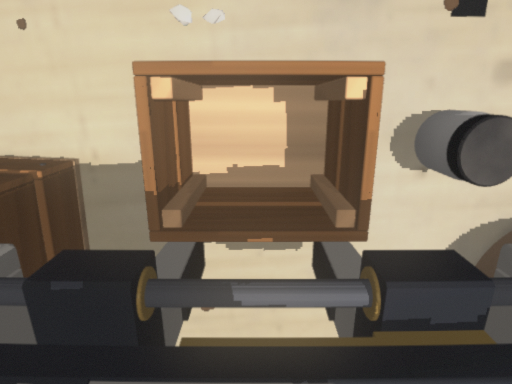

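View pics/s2.png

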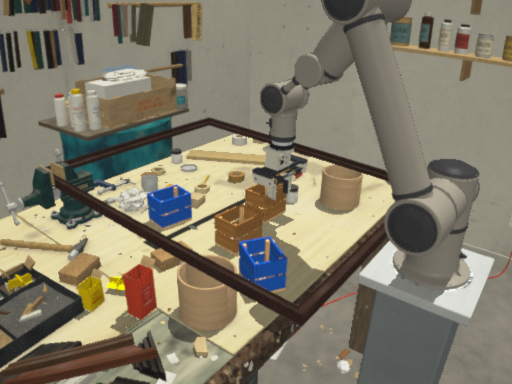

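Run:
```python
import cv2
i=cv2.imread('pics/s2.png')[150:270,190:330]
cv2.imwrite('pics/s2z.png',cv2.resize(i,None,fx=5,fy=5,interpolation=cv2.INTER_CUBIC))
```

```text
(no output)
```

View pics/s2z.png

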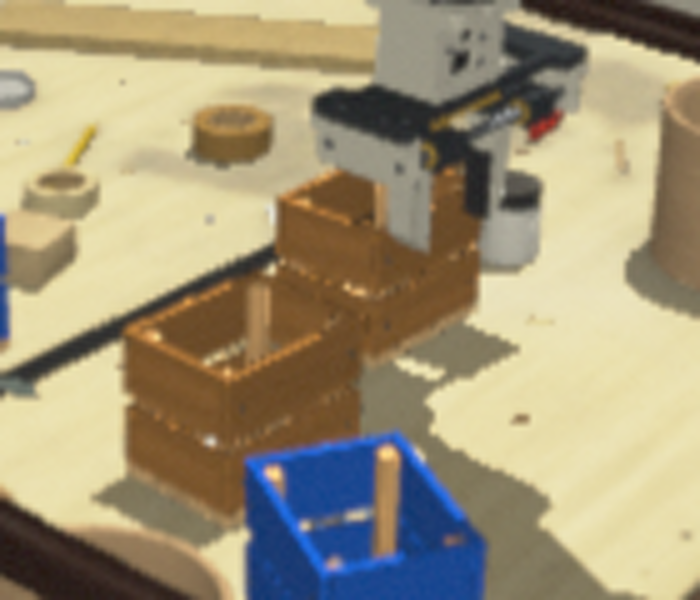

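```bash
cat > fit.py <<'E'
from h import *
from scipy.optimize import least_squares
def fit(c,pts,yaw,x0):
    # pts list of (local xyz, pix); params: pivot x,y, theta
    L=np.array([p[0] for p in pts],float);U=np.array([p[1] for p in pts],float)
    def W(q):
        a=q[2];l=L-[42.5,0,0]
        x=l[:,0]*np.cos(a)+l[:,2]*np.sin(a);z=-l[:,0]*np.sin(a)+l[:,2]*np.cos(a);y=l[:,1]
        cy,sy=np.cos(q[3]),np.sin(q[3])
        return np.c_[q[0]+x*cy-y*sy,q[1]+x*sy+y*cy,z]
    f=lambda q:np.r_[(w2px(c,W(q))-U).ravel(),(q[3]-yaw)*100]
    r=least_squares(f,list(x0)+[yaw]);return r.x,r.fun
E
python3 - <<'E'
from fit import *
c=cap('wrist')
pts=[((-42.5,55,95),(152,240)),((-42.5,-55,95),(367,240)),((42.5,55,95),(135,66)),((42.5,-55,95),(383,66))]
print(fit(c,pts,-0.05,[550,40,.3]))
E
```

```text
(array([ 5.89718120e+02,  3.77199587e+01, -6.00931465e-02, -5.06888794e-02]), array([ 1.7120063 ,  1.29483417, -2.2169198 ,  0.80580754, -3.42936483,
       -0.38559487,  3.86099915, -0.68592311, -0.06888794]))
```

The wrist fit says the crate slid instead of tipping: finger friction held the wall down. I'll back off, rise, and measure where it is now.

```bash
python3 -m handwheel '{"translation": [[-0.1,0,0.05],[-0.2,0,0.3],[0,0,0.35],[0,0.4,0.2],[0,0.4,0],[0,0,0],[0,0,0],[0,0,0]], "twist": [0,0,0,0,0,0,0,0]}'
python3 - <<'E'
from h import *
c=cap('top','t2')
i=cv2.imread('pics/t2.png')[90:300,110:410]
cv2.imwrite('pics/t2z.png',cv2.resize(i,None,fx=2.6,fy=2.6,interpolation=cv2.INTER_CUBIC))
for l in ['crate_stamped','small_jar']:
  for s in spot_point('top',l): print(l,s['score'],np.round(c2w(c,s['position'])))
E
```

```text
time: 5.35
tool_pos: [439.4, 160.0, 244.8]
tcp_rot: [-3.122, 0.0, -1.627]
contact_force: [-0.2, 0.3, 0.1]
grip_width: 59.6
crate_stamped 0.85 [539.  39.  -3.]
crate_stamped 0.78 [753. 269.   4.]
crate_stamped 0.59 [331. 342.  -2.]
small_jar 0.49 [ 531. -102.    5.]
```

View pics/t2z.png

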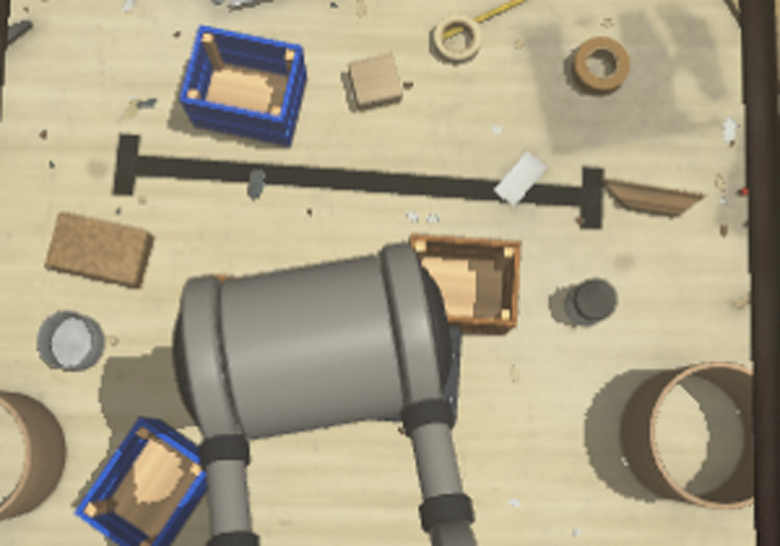

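```bash
python3 -m handwheel '{"translation": [[-0.13,0.27,0],[0,0.26,0],[0,0,-0.25],[0,0,-0.25],[0,0,-0.25],[0,0,-0.22],[0,0,0],[0,0,0]], "twist": [-0.015,0,0,0,0,0,0,0]}'
python3 - <<'E'
from h import *
cap('wrist','w3');cap('scene','s3')
E
```

```text
time: 6.5
tool_pos: [422.7, 237.1, 96.1]
tcp_rot: [-3.12, 0.001, -1.663]
contact_force: [0.8, -0.1, 0.8]
grip_width: 59.8
```

View pics/w3.png

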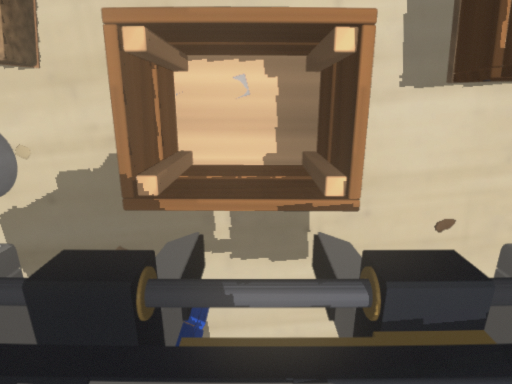

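```bash
python3 -m handwheel '{"translation": [[0.08,0.05,0],[0.045,0,0.03],[0.05,0,0.05],[0.05,0,0.045],[0.05,0,0.045],[0.055,0,0.04],[0.055,0,0.035],[0.06,0,0.03]], "twist": [0,0,0,0,0,0,0,0]}'
python3 - <<'E'
from h import *
cap('wrist','w4');cap('scene','s4')
i=cv2.imread('pics/s4.png')[150:290,150:330]
cv2.imwrite('pics/s4z.png',cv2.resize(i,None,fx=4,fy=4,interpolation=cv2.INTER_CUBIC))
E
```

```text
time: 7.6
tool_pos: [493.2, 244.5, 144.1]
tcp_rot: [-3.115, 0.003, -1.663]
contact_force: [0.6, 0.5, 0.3]
grip_width: 59.9
```

View pics/s4z.png

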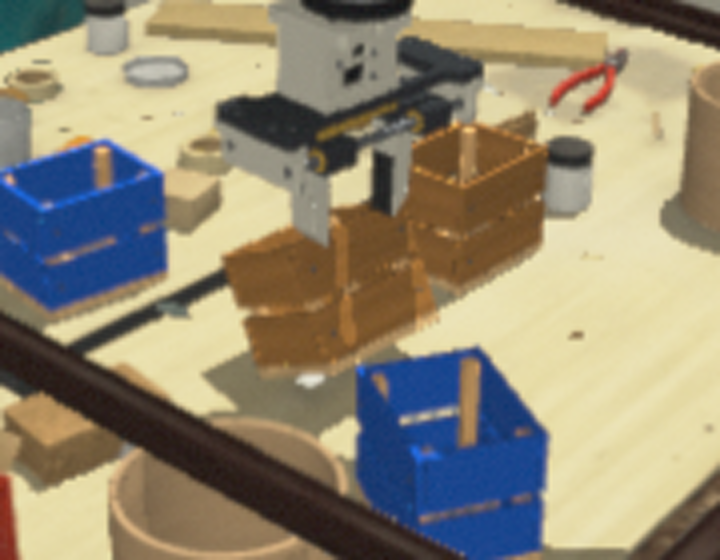

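View pics/w4.png

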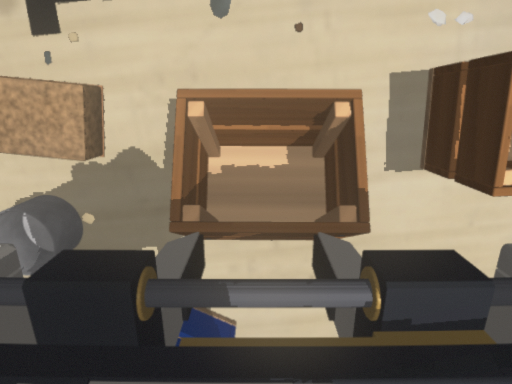

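Run:
```python
from h import *
cap('wrist','w5');cap('scene','s5');o=get_obs();print(o['contact_force'],o['tool_pos'],o['time'])
i=cv2.imread('pics/s5.png')[150:290,150:330]
cv2.imwrite('pics/s5z.png',cv2.resize(i,None,fx=4,fy=4,interpolation=cv2.INTER_CUBIC))
```

```text
[ 0.10305947  0.06163124 -0.583972  ] [492.63964844 244.47607629 143.61531999] 7.8
```

View pics/s5z.png

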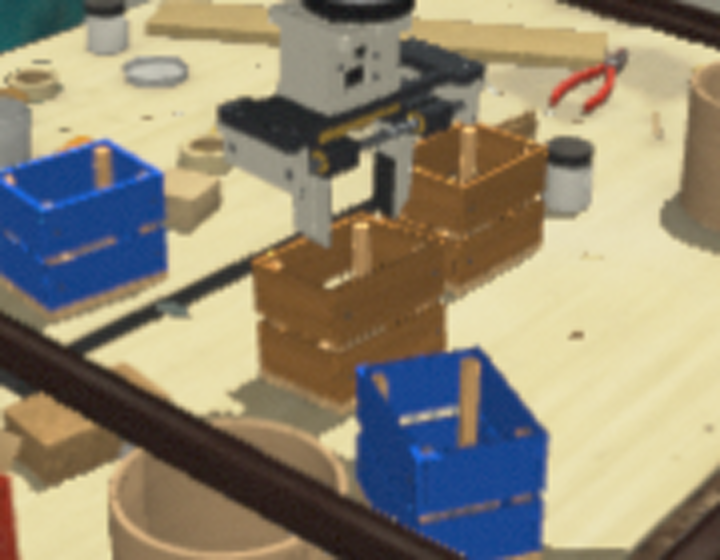

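View pics/w5.png

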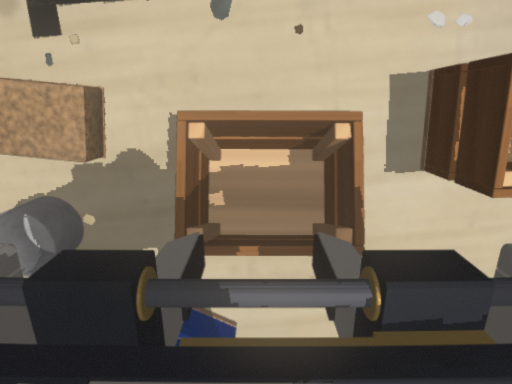

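The crate tipped to about 30°, then the fingers rode off its top edge and it dropped back upright. I'll repeat it starting lower and rising less.

```bash
python3 -m handwheel '{"translation": [[-0.15,0,0],[-0.25,0,0],[-0.1,0,-0.1],[0,0,-0.2],[0,0,-0.05],[0,0,0],[0,0,0],[0,0,0]], "twist": [0,0,0,0,0,0,0,0]}'
python3 - <<'E'
from h import *
cap('wrist','w6');c=cap('top','t6')
for l in ['crate_stamped','crate_plain']:
  for s in spot_point('top',l): print(l,s['score'],np.round(c2w(c,s['position'])))
E
```

```text
time: 8.8
tool_pos: [415.3, 244.8, 91.1]
tcp_rot: [-3.113, 0.004, -1.662]
contact_force: [0.1, -0.0, 0.5]
grip_width: 59.4
crate_stamped 0.87 [542.  38.  -0.]
crate_stamped 0.81 [752. 271.   3.]
crate_stamped 0.75 [330. 342.  -1.]
crate_plain 0.77 [491. 243.  -5.]
```

View pics/w6.png

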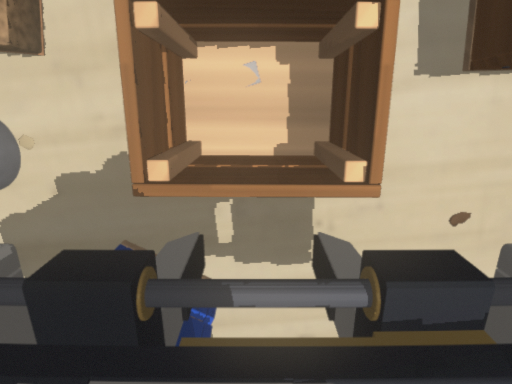

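View pics/t6.png

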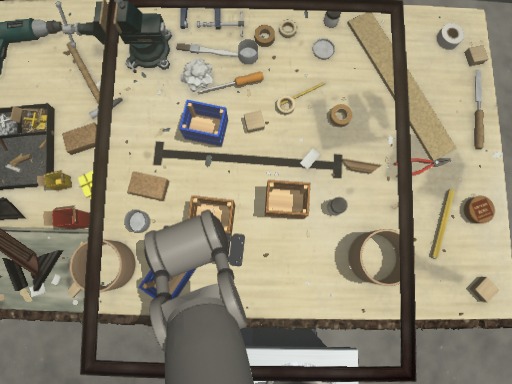

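```bash
python3 -m handwheel '{"translation": [[0.1,0,0],[0.06,0,0],[0.05,0,0.035],[0.05,0,0.03],[0.05,0,0.03],[0.055,0,0.02],[0.06,0,0.01],[0.06,0,0]], "twist": [0,0,0,0,0,0,0,0]}'; python3 -m handwheel '{"translation": [[0.06,0,0],[0.06,0,0],[0.05,0,0],[0.04,0,0],[0,0,0],[0,0,0],[0,0,0],[0,0,0]], "twist": [0,0,0,0,0,0,0,0]}'
python3 - <<'E'
from h import *
cap('wrist','w7');cap('scene','s7')
i=cv2.imread('pics/s7.png')[150:290,150:330]
cv2.imwrite('pics/s7z.png',cv2.resize(i,None,fx=4,fy=4,interpolation=cv2.INTER_CUBIC))
E
```

```text
time: 10.0
tool_pos: [480.3, 243.0, 115.7]
tcp_rot: [-3.139, -0.004, -1.662]
contact_force: [-25.3, -6.4, 41.9]
grip_width: 60.2
time: 11.0
tool_pos: [513.8, 242.5, 126.3]
tcp_rot: [-3.132, -0.003, -1.661]
contact_force: [-0.6, -0.2, 0.8]
grip_width: 59.8
```

View pics/s7z.png

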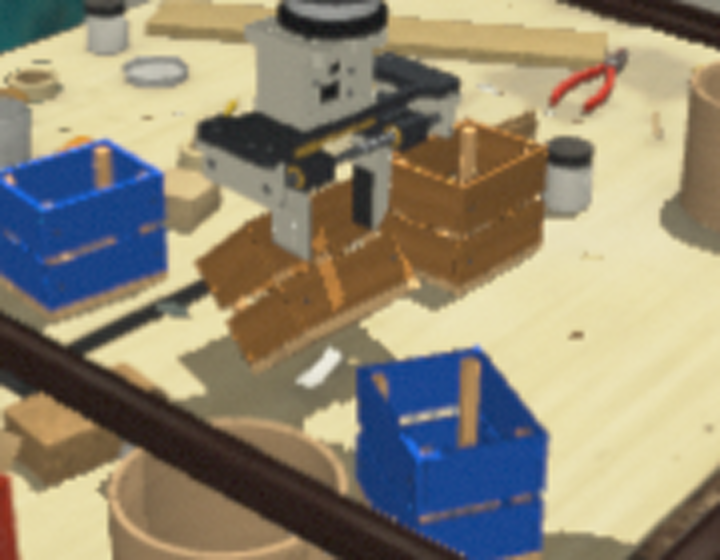

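View pics/w7.png

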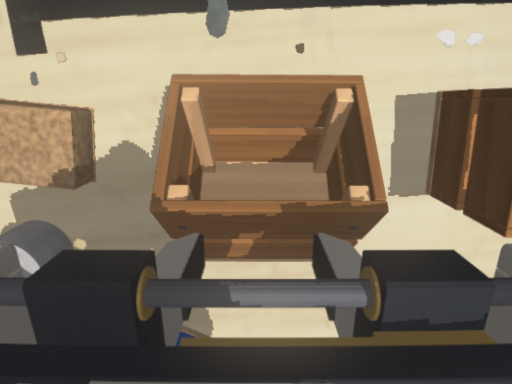

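```bash
python3 -m handwheel '{"translation": [[0.05,0,0],[0.05,0,0],[0.05,0,0],[0.05,0,0],[0.05,0,0],[0.04,0,0],[0,0,0],[0,0,0]], "twist": [0,0,0,0,0,0,0,0]}'
python3 - <<'E'
from h import *
cap('wrist','w8');cap('scene','s8')
i=cv2.imread('pics/s8.png')[150:290,150:330]
cv2.imwrite('pics/s8z.png',cv2.resize(i,None,fx=4,fy=4,interpolation=cv2.INTER_CUBIC))
E
```

```text
time: 12.1
tool_pos: [560.9, 242.3, 125.6]
tcp_rot: [-3.132, -0.003, -1.661]
contact_force: [0.6, -0.3, -0.2]
grip_width: 59.5
```

View pics/s8z.png

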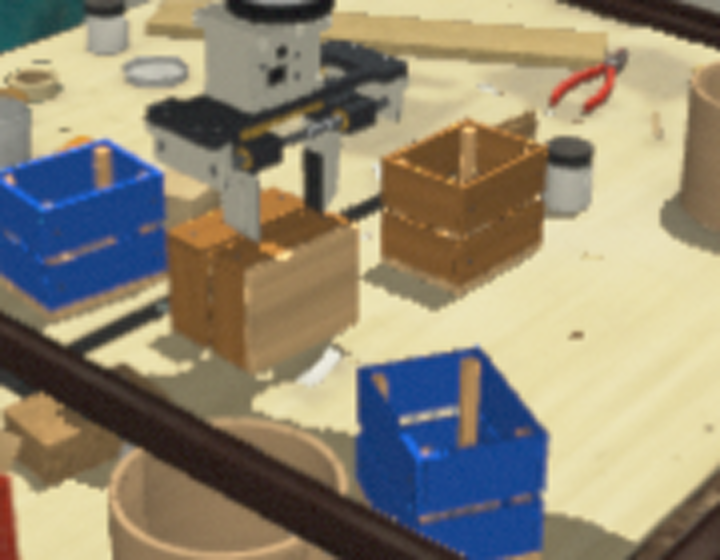

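View pics/w8.png

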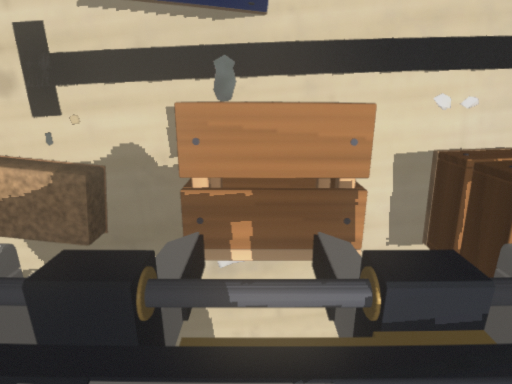

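The left crate is over, and its bare underside faces the camera at about (225,235) in the scene picture. So it is the plain one and the right one is stamped. The right crate slid forward earlier and would land only about 27 mm short of the line. I'll first push it back low from its far side, so that step 2 isn't met too early.

```bash
python3 -m handwheel '{"translation": [[0,0,0.28],[0,0,0.25],[0.1,-0.27,0],[0.1,-0.27,0],[0.1,-0.27,0],[0.1,-0.27,0],[0.06,-0.27,0],[0,0,0]], "twist": [0,0,0.03,0,0,0,0,0]}'
python3 - <<'E'
from h import *
cap('wrist','w9');c=cap('top','t9')
E
```

```text
time: 13.2
tool_pos: [629.2, 35.0, 208.7]
tcp_rot: [-3.131, -0.004, -1.609]
contact_force: [0.2, 0.2, 0.6]
grip_width: 59.6
```

View pics/w9.png

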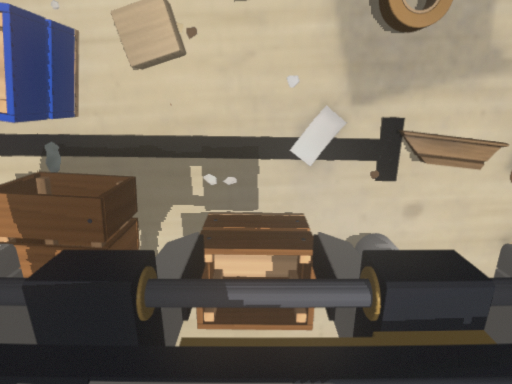

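View pics/t9.png

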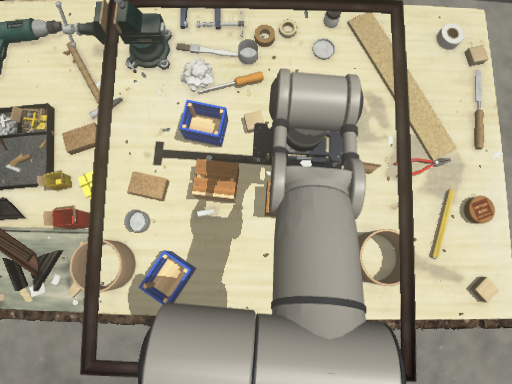

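```bash
python3 -m handwheel '{"translation": [[0,0.02,-0.25],[0,0,-0.25],[0,0,-0.25],[0,0,-0.23],[0,0,0],[-0.07,0,0],[-0.07,0,0],[-0.07,0,0]], "twist": [0,0,0,0,0,0,0,0]}'
python3 - <<'E'
from h import *
c=cap('scene','s10')
i=cv2.imread('pics/s10.png')[140:280,180:360]
cv2.imwrite('pics/s10z.png',cv2.resize(i,None,fx=4,fy=4,interpolation=cv2.INTER_CUBIC))
E
```

```text
time: 14.3
tool_pos: [596.0, 51.0, 64.4]
tcp_rot: [-3.121, -0.001, -1.595]
contact_force: [0.9, 1.2, -0.0]
grip_width: 59.6
```

View pics/s10z.png

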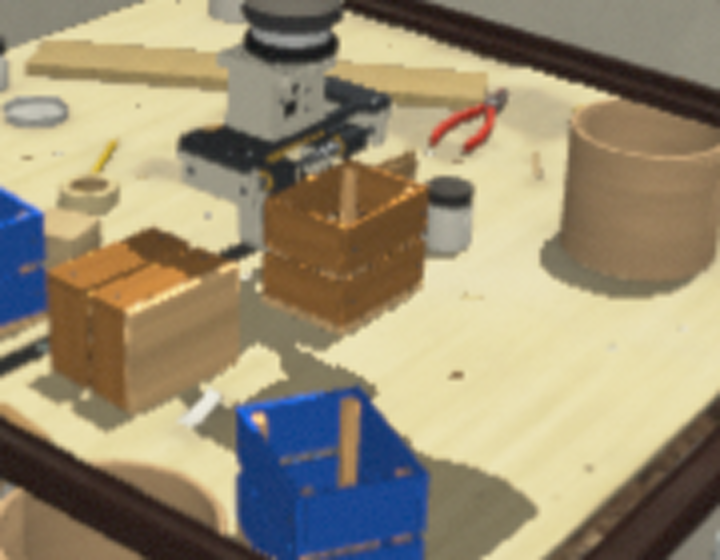

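```bash
python3 -m handwheel '{"translation": [[0.02,-0.09,-0.03],[-0.06,0,0],[-0.06,0,0],[-0.06,0,0],[-0.06,0,0],[-0.06,0,0],[-0.05,0,0],[0,0,0]], "twist": [-0.015,0,0,0,0,0,0,0]}'
python3 - <<'E'
from h import *
c=cap('scene','s11')
i=cv2.imread('pics/s11.png')[140:280,180:360]
cv2.imwrite('pics/s11z.png',cv2.resize(i,None,fx=4,fy=4,interpolation=cv2.INTER_CUBIC))
for s in spot_point('scene','crate_stamped'): print(s['score'],np.round(c2w(c,s['position'])))
E
```

```text
time: 15.35
tool_pos: [545.0, 35.5, 62.1]
tcp_rot: [-3.114, -0.001, -1.622]
contact_force: [1.5, -0.6, -0.8]
grip_width: 59.8
0.97 [334. 346.  -7.]
0.84 [755. 265.  -8.]
0.75 [498.  42.   2.]
```

View pics/s11z.png

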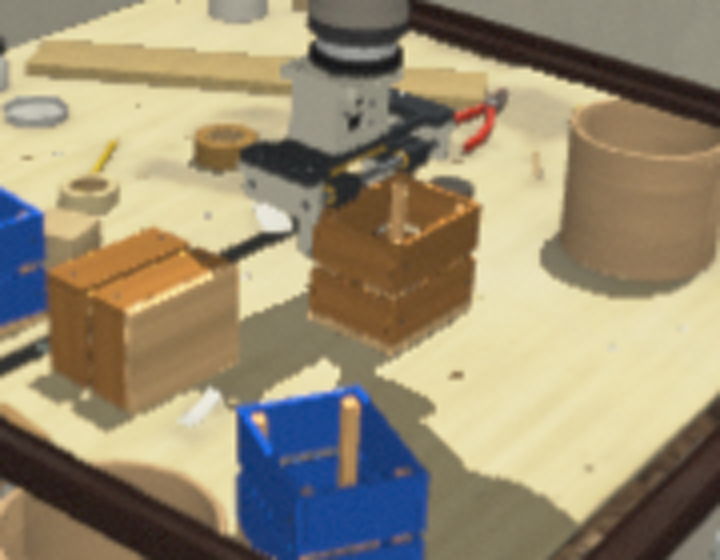

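```bash
python3 -m handwheel '{"translation": [[0.12,0,0],[0,0,0.3],[0,0,0.35],[-0.15,0,0.25],[-0.35,0,0],[-0.37,0,0],[-0.25,0,0],[0,0,0]], "twist": [0,0,0,0,0,0,0,0]}'; python3 -m handwheel '{"translation": [[0,0,-0.25],[0,0,-0.25],[0,0,-0.2],[0,0,-0.1],[0,0,0],[0,0,0],[0,0,0],[0,0,0]], "twist": [0,0,0,0,0,0,0,0]}'
python3 - <<'E'
from h import *
cap('wrist','w12')
E
```

```text
time: 16.45
tool_pos: [385.9, 36.1, 196.6]
tcp_rot: [-3.13, -0.001, -1.621]
contact_force: [1.4, 0.4, 0.7]
grip_width: 59.7
time: 17.45
tool_pos: [392.5, 35.7, 74.6]
tcp_rot: [-3.124, -0.001, -1.622]
contact_force: [0.9, 0.0, 0.7]
grip_width: 59.7
```

View pics/w12.png

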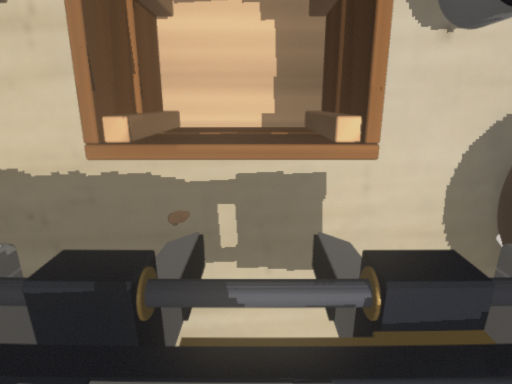

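```bash
python3 -m handwheel '{"translation": [[0.1,0.065,0.11],[0.1,0,0],[0.1,0,0],[0.05,0,0.03],[0.05,0,0.04],[0.05,0,0.035],[0.05,0,0.03],[0.055,0,0.025]], "twist": [0,0,0,0,0,0,0,0]}'; python3 -m handwheel '{"translation": [[0.06,0,0.015],[0.06,0,0.01],[0.06,0,0],[0.06,0,0],[0.05,0,0],[0.05,0,0],[0.05,0,0],[0,0,0]], "twist": [0,0,0,0,0,0,0,0]}'
python3 - <<'E'
from h import *
cap('wrist','w13');cap('scene','s13')
i=cv2.imread('pics/s13.png')[140:280,180:360]
cv2.imwrite('pics/s13z.png',cv2.resize(i,None,fx=4,fy=4,interpolation=cv2.INTER_CUBIC))
E
```

```text
time: 18.5
tool_pos: [471.3, 44.3, 115.6]
tcp_rot: [-3.141, -0.003, -1.621]
contact_force: [-6.4, -1.9, 10.6]
grip_width: 60.0
time: 19.5
tool_pos: [533.7, 41.9, 130.6]
tcp_rot: [-3.131, -0.006, -1.62]
contact_force: [0.3, 0.1, -1.0]
grip_width: 59.5
```

View pics/s13z.png

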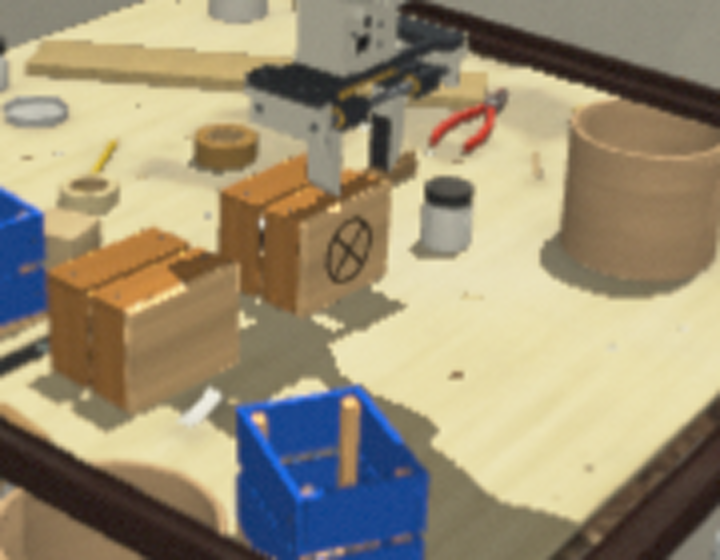

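View pics/w13.png

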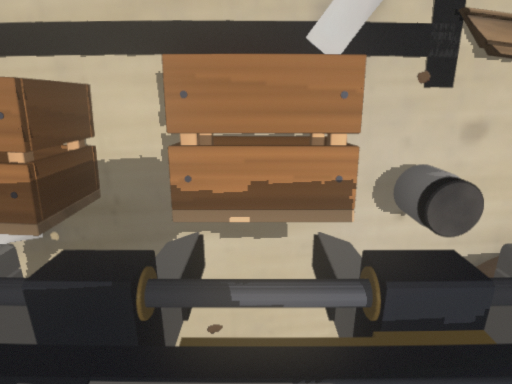

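The right crate is also over, with the stamped ring and cross facing the robot at about (267,202) in the scene picture. Next I measure both crates against the line.

```bash
python3 -m handwheel '{"translation": [[-0.2,0,0],[-0.25,0,0],[-0.15,0,-0.05],[0,0,-0.2],[0,0,-0.2],[0,0,-0.05],[0,0,0],[0,0,0]], "twist": [0,0,0,0,0,0,0,0]}'
python3 - <<'E'
from h import *
cap('wrist','w14');c=cap('top','t14')
for l in ['stamped_mid','plain_mid','stamped_far','dispatch_line','small_jar']:
  for s in spot_point('top',l): print(l,s['score'],np.round(c2w(c,s['position'])))
i=cv2.imread('pics/t14.png')[130:250,180:360]
cv2.imwrite('pics/t14z.png',cv2.resize(i,None,fx=4,fy=4,interpolation=cv2.INTER_CUBIC))
E
```

```text
time: 20.6
tool_pos: [438.7, 42.3, 54.3]
tcp_rot: [-3.132, -0.006, -1.619]
contact_force: [0.2, 0.0, 0.8]
grip_width: 59.7
stamped_mid 0.96 [589.  32.  45.]
stamped_mid 0.96 [332. 342.  50.]
stamped_mid 0.74 [753. 271.  51.]
stamped_mid 0.61 [772. 133.  -1.]
plain_mid 0.69 [586. 231.  43.]
stamped_far 0.94 [351. 385.  45.]
stamped_far 0.9 [797. 262.  49.]
stamped_far 0.66 [590.  38.   0.]
dispatch_line 0.66 [ 401. -203.   -0.]
small_jar 0.76 [ 530. -102.    4.]
```

View pics/t14z.png

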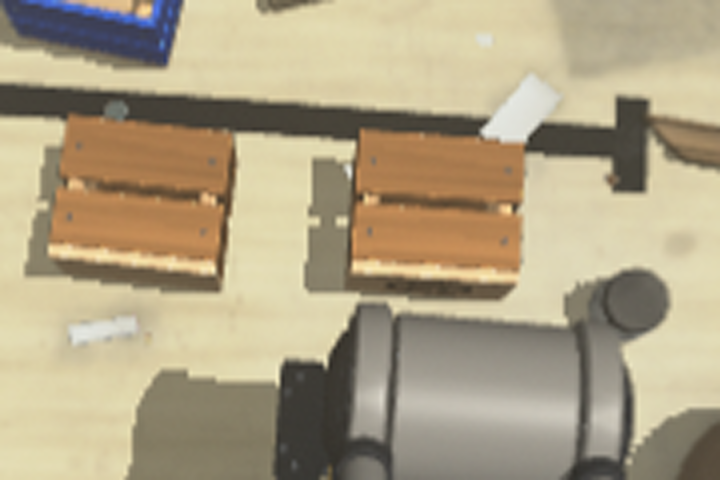

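View pics/w14.png

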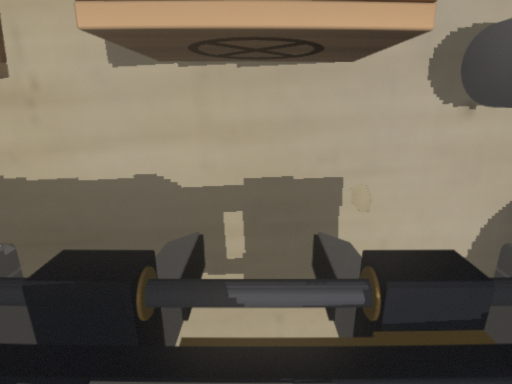

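```bash
cat > m.py <<'E'
from h import *
def meas(c,q):
    w=px2w(c,q,85)[:,:2]; m=w.mean(0)
    a=-.0523;o=np.array([663.8,145.2]);R=np.array([[np.cos(a),np.sin(a)],[-np.sin(a),np.cos(a)]])
    d=w[[0,3]].mean(0)-w[[1,2]].mean(0);e=w[:2].mean(0)-w[2:].mean(0)
    print(np.round(w).tolist(),'mid',np.round(m,1),'line frame',np.round(R@(m-o),1),'w/d',np.linalg.norm(d),np.linalg.norm(e),'yaw-line',np.arctan2(-d[0],d[1])-a,np.arctan2(e[1],e[0])-a)
E
python3 - <<'E'
from m import *
c=cap('top')
z=lambda p:np.array(p)/4+[180,130]
meas(c,z([(359,128),(525,142),(521,285),(349,272)]))
meas(c,z([(69,115),(236,132),(222,277),(50,256)]))
E
```

```text
[[636.0, 87.0], [629.0, -22.0], [534.0, -19.0], [541.0, 92.0]] mid [585.2  34.4] line frame [ -72.7 -114.8] w/d 110.5320048992741 95.58640142094184 yaw-line -0.008484195151899028 0.00676687629935447
[[641.0, 278.0], [632.0, 168.0], [536.0, 174.0], [547.0, 286.0]] mid [589.1 226.3] line frame [-78.8  77.1] w/d 111.4999160505307 95.64543578924686 yaw-line -0.041371898211726876 -0.024076123335001642
```

```bash
python3 -m handwheel '{"translation": [[0.15,-0.035,0],[0.15,0,0],[0.15,0,0],[0.09,0,0],[0.07,-0.004,0],[0.08,-0.004,0],[0.08,-0.004,0],[0,0,0]], "twist": [0,0,0,0,0,0,0,0]}'; python3 -m handwheel '{"translation": [[0.06,-0.003,0],[0.06,-0.003,0],[0.05,-0.003,0],[0,0,0],[0,0,0],[0,0,0],[0,0,0],[0,0,0]], "twist": [0,0,0,0,0,0,0,0]}'
python3 - <<'E'
from h import *
cap('wrist','w15');cap('top','t15')
i=cv2.imread('pics/t15.png')[130:250,180:360]
cv2.imwrite('pics/t15z.png',cv2.resize(i,None,fx=4,fy=4,interpolation=cv2.INTER_CUBIC))
E
```

```text
time: 22.0
tool_pos: [551.9, 35.5, 53.3]
tcp_rot: [3.138, -0.006, -1.619]
contact_force: [-0.2, -0.4, 0.1]
grip_width: 59.7
time: 23.0
tool_pos: [575.5, 34.4, 53.0]
tcp_rot: [3.132, -0.006, -1.619]
contact_force: [-0.4, 0.6, -0.1]
grip_width: 59.9
```

View pics/t15z.png

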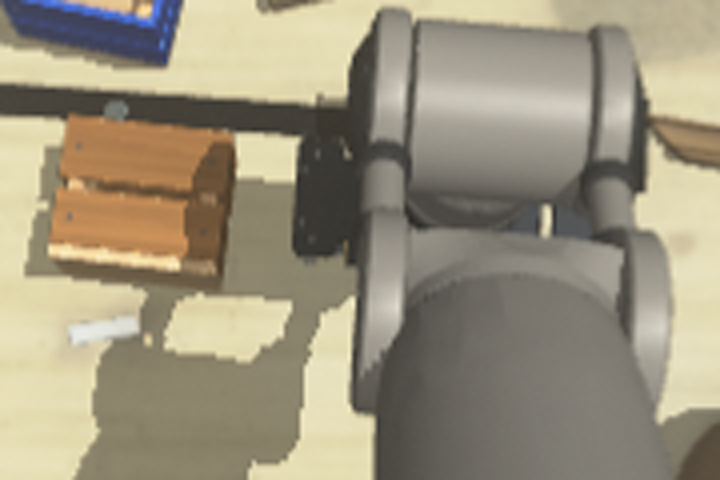

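View pics/w15.png

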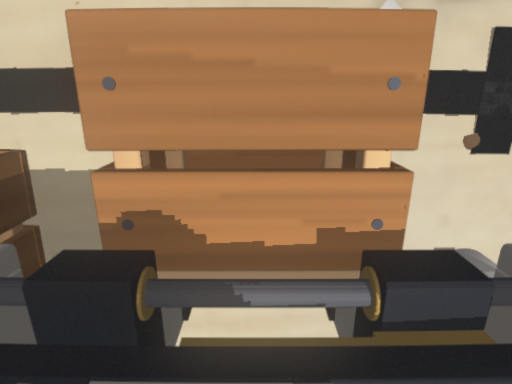

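Run:
```python
from m import *
c=cap('wrist')
w=px2w(c,[(68,11),(433,11)],85);print(w)
w=px2w(c,[(30,90),(470,92)],0);print(w)
```

```text
[[683.84937882  84.83217407  85.        ]
 [678.92566071 -21.10629382  85.        ]]
[[666.7851737  159.6579915    0.        ]
 [653.81579255 -90.79706916   0.        ]]
```

```bash
python3 -m handwheel '{"translation": [[0.06,-0.003,0],[0.06,-0.003,0],[0.055,-0.003,0],[0,0,0],[0,0,0],[0,0,0],[0,0,0],[0,0,0]], "twist": [0,0,0,0,0,0,0,0]}'
python3 -m handwheel '{"translation": [[-0.2,0,0],[-0.3,0,0],[-0.3,0,0.1],[-0.3,0.2,0.3],[-0.2,0.2,0.3],[0,0.2,0.2],[0,0,0],[0,0,0]], "twist": [0,0,0,0,0,0,0,0]}'
python3 - <<'E'
from h import *
cap('scene','s16');cap('top','t16')
i=cv2.imread('pics/t16.png')[110:230,180:360]
cv2.imwrite('pics/t16z.png',cv2.resize(i,None,fx=4,fy=4,interpolation=cv2.INTER_CUBIC))
E
```

```text
time: 24.15
tool_pos: [600.7, 33.3, 52.8]
tcp_rot: [3.127, -0.006, -1.618]
contact_force: [-1.4, 0.1, 0.4]
grip_width: 59.6
time: 25.15
tool_pos: [406.6, 120.7, 186.0]
tcp_rot: [3.133, -0.005, -1.62]
contact_force: [0.1, 0.2, 0.2]
grip_width: 59.4
```

View pics/t16z.png

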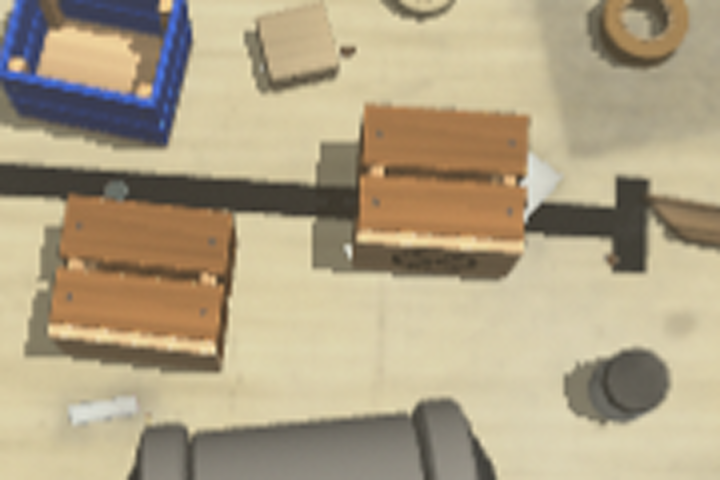

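View pics/s16.png

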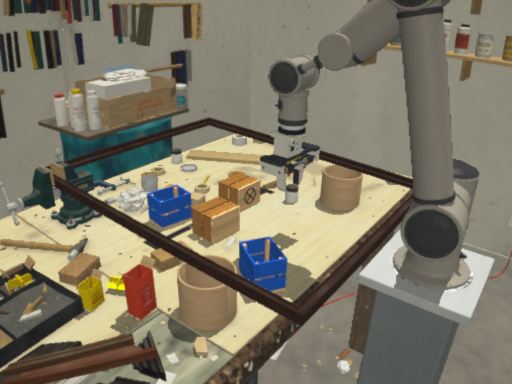

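Run:
```python
from m import *
c=cap('top')
z=lambda p:np.array(p)/4+[180,110]
meas(c,z([(364,103),(530,116),(524,254),(355,243)]))
meas(c,z([(69,195),(236,212),(222,357),(50,336)]))
w=px2w(c,z([(340,201),(560,217)]),0);print(w)
for l in ['stamped_mid','plain_mid','small_jar','cork_block','offcut_oak','pack_block_0']:
  for s in spot_point('top',l)[:3]: print(l,round(s['score'],2),np.round(c2w(c,s['position'])))
```

```text
[[709.0, 84.0], [702.0, -27.0], [608.0, -22.0], [613.0, 89.0]] mid [657.8  31.3] line frame [  -0. -114.] w/d 110.96664668881945 95.17844297149225 yaw-line 0.00028097008899526793 0.000949643420651243
[[641.0, 278.0], [632.0, 168.0], [536.0, 174.0], [547.0, 286.0]] mid [589.1 226.3] line frame [-78.8  77.1] w/d 111.4999160505307 95.64543578924686 yaw-line -0.041371898211726876 -0.024076123335001642
[[663.13784471  96.65078743   0.        ]
 [654.75951868 -61.09838621   0.        ]]
stamped_mid 0.84 [330. 345.  49.]
stamped_mid 0.68 [661.  31.  46.]
stamped_mid 0.61 [755. 270.  49.]
plain_mid 0.73 [588. 230.  45.]
small_jar 0.77 [ 535. -102.    3.]
cork_block 0.59 [580. 424.   0.]
cork_block 0.16 [663.  32.  45.]
offcut_oak 0.79 [ 652. -180.   -4.]
pack_block_0 0.47 [661.  33.  46.]
```

All checks pass and the robot is clear of everything, so I'm handing it in.

```bash
python3 -c "
from plant import *
print(close_job()); o=get_obs(); print(o['time'],o['contact_force'])"
```

```text
the job is handed in; nothing more can be done
None
the job is handed in; nothing more can be done
```

Both crates lie on their far walls with their undersides facing the robot, and the stamped crate is on the dispatch line. I handed the job in at about 25 s of the 61 s allowed; no verdict is reported.

**Last checks:**

| What | Measured in the last top picture | Limit |
|---|---|---|
| Stamped crate's middle from the line's centre | about 0 mm by corner fit, up to 3 mm by the network | 20 mm |
| Stamped crate along the line | −114 mm | ±260 mm |
| Stamped crate's angle to the line | about 0.001 rad | 0.12 rad |
| Plain crate's middle short of the line | about 79 mm | more than 35 mm |

- **Line position:** the last top picture, read directly, put it about 2 mm farther from the robot than my first estimate. The wrist camera agreed with that, which still leaves plenty of margin.
- **Other things:** the jar, cork block and offcut read within about 5 mm of their start, which is about the network's accuracy. The network's last answer for the block beyond the line was actually the stamped crate. I judged that block only from the picture, where it looked untouched.

**What went wrong on the way:**
- **First tip, right crate:** it slid about 55 mm forward instead of tipping. I later pushed it back from its far side, staying low, before tipping it.
- **First tip, left crate:** the fingers rode off its top edge and it dropped back upright. A lower start with less upward motion tipped it.
- **Wrist force:** the highest reading I saw was about 50 N in total, against the 120 N limit.

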